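Open a truck tool box by its pop-out T-handle latch

ROBOT

A 6-joint arm with a two-finger parallel gripper is mounted at the origin on the work surface. World frame = base frame: x ahead of the robot, y to its left, z up, the work surface at z = 0. Lengths are in m, angles in degrees, forces in N, time in s.
With the tool pointing down it reaches from about 0.3 to 0.75 m from the base axis. Payload 8.5 kg.
Tool frame: the origin (TCP) lies at the very end of the fingers, on their centre line; the grasp point (between the pads) lies 19 mm behind it; z points along the fingers, y is the line along which they close (so a half turn about z gives the same grasp; the last joint's range is limited). The gripper opens to 85 mm and grips with 20 to 120 N. Pads are 22 mm wide; open, the fingers measure 114 mm over their backs; the gripper's body (76 mm by 85 mm) begins 54 mm behind the grasp point. The pads swing forward as they close: fully open they stand 13 mm farther back than shut.
Start: joints at [64.441, 21.807, 74.336, -0, 83.858, -12.336], TCP at [0.126, 0.535, 0.231] pointing down, gripper open.
Joint ranges: [-178.18, 178.18], [-50.72, 133.34], [12.68, 142.11], [-81.47, 261.47], [9.98, 163.14], [-165.26, 165.26]. Speed limits (degrees/s): [136.94, 136.94, 180, 180, 180, 180].

INTERFACE

Orientations are given as a 3x3 rotation matrix whose columns are the frame's x, y, z axes.
In Python, from rig import observe, cams, ticket gives the robot as it stands.
- The arm moves only by the tool move_arm, never from a script. Its arguments are lists of equal length, an entry for each row: "jaw": the finger opening in cm, from 0 to 8.54; "dp": the shift along the tool's x, y, z in cm, a list of three; "turn": the turn, a rotation vector about the tool's x, y, z in rad, a list of three. In form: {"jaw": [jaw, ...], "dp": [[tx, ty, tz], ...], "turn": [[wx, wy, wz], ...]}. A call has 1 to 12 rows; each row shifts and turns the commanded pose from where the row before left it, along the tool's axes as they then stand; what a row does not reach is not made up. A row lasts 1/12 s, in which the tool goes at most 41.7 mm and 7.16 degrees, less where a joint would pass 70% of its speed; a pose out of reach is approached as far as the arm can. A call is refused whole if a number of a shift passes 4.17 or a number of a turn 0.125, either way. A call with a gripper value outside its range is refused whole. The fingers move at their own pace and stop on an object; "force" is the grip in N (left out, the last holds). Time passes only in rows, so rows that do not move let the fingers close. It gives the time, the measured TCP pose, the force, the opening and the grip force at its end, in the units of the state.
- observe(): the state, without advancing time (a new reading comes with each control period).
- cams.get_image(name): name is "side" or "top"; returns (picture, depth): 480x640x3 uint8, red, green, blue; 480x640 float32, m along the optical axis (not along the pixel's ray), 0 where there is no reading.
- cams.calibration(name): a dict with "vertical_fov" (degrees; the focal length in pixels is half the picture's height over the tangent of half this angle, whatever the lens; pixels are square), "cx", "cy" (the principal point, pixels), "view" (4x4, takes a point from world to camera coordinates). Camera axes: x right, y up, looking along -z (the intrinsics and any distortion apply to the point x, -y, -z); pixel columns grow to the right and rows downward; lengths in m; the calibration is good to about 2 mm. A picture is of the moment at which its call begins. calibration takes no time and is no camera call.
- ticket.close_job(): hands the job in; it is judged then, once.
Trained networks look in the newest picture that a camera, given by its name, has taken for a name from the list of things; names that differ only in an ending like _2 or _b are one class to them, and where a whole thing is asked for, a point or a joint stands for the part that bears it (a point fixed in the world has none). Each returns a list of dicts, best first, with "p" (0 to 1); they miss things now and then, are a little off and sometimes report something else, mostly with a low value. They report only what shows in the picture. A call takes as long as a camera call. They do not tell look-alikes from the thing itself.
- cams.spot_in(camera, query): "box" ([centre column, centre row, width, height] as shares, 0 to 1, of the picture: columns of its width, rows of its height, round what is visible of it).
- cams.outline_of(camera, query): "mask" (480x640 bool, what is visible of it) and "box" ([centre column, centre row, width, height] as shares, 0 to 1, of the picture: columns of its width, rows of its height, round what is visible of it).
- cams.mark_of(camera, query): "location" ([column, row] as shares, 0 to 1, of the picture: columns of its width, rows of its height: a listed point, or the origin of a listed thing).
The state is a dict: "time_s": time; "q": joint angles; "qvel": joint speeds; "joint_efforts": joint torques, N m; "position": TCP position; "tool_rot": TCP orientation; "ft_force": force on the tool from outside, world axes, zero at the start; "wrist_torque": the same for the moment, N m; "grip_width": finger opening in m; "gripper_force": force on a finger pad.
Only numpy, scipy, OpenCV 4.12 (cv2) and the standard library are available. Lean on these libraries where they do the work, as an engineer would, in place of code of your own. Each camera call takes 0.05 s, during which the arm holds its last target. There are 200 camera calls.

TASK

Open the aluminium tool box: push the red button so that the T-handle pops out, turn the handle anticlockwise (seen from above) until you feel it come up against its stop, then raise the lid to about 25 degrees, where it stays by itself, and let go. Ease the latch, don't force it: press, twist and pull gently, and leave the things around the box where they stand.

Things in the scene. Friction and masses are not known exactly. Their poses are not given: they have to be found in the camera images.
- toolbox: Fixed aluminium truck tool box with black corners. Case 300 mm (x, front to back) x 420 mm (y) x 140 mm high; origin at the centre of its underside on the bench. Its front, the latch side, faces its own -x; z up. The lid, hinged along the back (+x) top edge, has turned-down edges and its flat top is 146 mm above the bench.
- lid (a joint): Opening angle of the lid, rad: 0 shut, grows as it opens, up to 1.25. Its spring hinge balances its weight and friction holds it where it is left; raising it at the handle takes about 3 to 5 N once unlatched.
- lid_hinge (a point): Middle of the lid's hinge line, at (150, 0, 140) mm in the toolbox frame; the line runs along the toolbox's y and the lid opens by positive rotation about +y. The latch spindle's axis is square to the lid, 235 mm in front of the hinge line.
- button_top (a point): Centre of the top of the round red push button, 24 mm across, in the lid's black bezel; 8 mm proud of the bezel, 104 mm to the toolbox's +y side of the T-handle's axis. Travel 6 mm into the lid, spring 2 N rising to about 6 N; the catch lets go near 5 mm, close to the rigid bottom. The bezel is 84 mm (x) x 188 mm (y), its top 4 mm above the lid.
- button (a joint): How far the button is pressed, m: 0 out, 0.006 fully in. It springs back when released.
- tee_grip (a point): Centre of the T-handle's steel crossbar, 13 mm thick, 84 mm long, 14 mm high, on the spindle axis. Its y runs along the bar, its z out of the lid. Stowed, the bar lies along the toolbox's y in a slot of the bezel, 2 mm showing, its centre 145 mm above the bench. Popped out, the centre is 28 mm further out (23 mm above the bezel's face), 16 mm clear under the bar.
- t_handle (a joint): How far the T-handle has sprung out, m: 0 stowed, 0.028 fully out, pushed out by a spring of about 10 N stowed and 5 N when out. Pushed right home it latches again. A grip of 20 to 30 N holds it well; over 50 N a side would bend it.
- latch_cam (a joint): Turn of the handle and its latch cam, rad: 0 latched, grows anticlockwise from above. Turns only when popped out, friction 0.1 N m. The cam leaves the keeper at about 1.0 rad; a rigid stop, set differently on each latch, halts it between 1.15 and 1.5 rad. The stop lug meets the cam 19 mm from the axis: each 0.1 N m beyond friction loads it by 5 N; a twist of 0.3 N m in all may damage it.
- spray_can: Loose spray can with a blue label, 66 mm across, 190 mm tall, upright on the bench beside the box; origin at the centre of its underside.
- white_cup: Loose white plastic cup, 80 mm across, 95 mm tall, upright on the bench beside the box; origin at the centre of its underside.
- grey_pot: Loose grey plastic mixing pot, 90 mm across, 100 mm tall, upright on the bench beside the box; origin at the centre of its underside.
Mind the look-alikes: they are no part of the job. Leave any blue or orange look-alike of the white_cup alone.

How it is judged (in metres and radians):
On the way, in this order (a step that is already met when the one before it is completed fails the run):
1. the button has been pushed and the T-handle has popped out (value of joint t_handle above 0.022 m), for 0.1 s.
2. the popped-out handle is turned until its cam rests against the stop (value of joint t_handle above 0.015 m and value of joint latch_cam above 1.1 rad and contact force between latch_cam_c0 and anything else above 2 N), for 0.1 s.
At the end, for the whole second after the job is handed in: The lid stands open by itself between 20 and 35 degrees (0.35 to 0.61 rad), at rest, the T-handle popped out (over 15 mm) and turned past 1.0 rad, the robot clear, and the spray can, cup and pot within 30 mm of their places, upright (within 0.2 rad) (value of joint lid between 0.35 and 0.61 rad and velocity of joint lid between -0.03 and 0.03 rad/s and value of joint t_handle above 0.015 m and value of joint latch_cam above 1 rad and distance of each of spray_can, white_cup, grey_pot from where it was at the start of the episode below 0.03 m and angle between each of spray_can, white_cup, grey_pot's own z axis and vertical below 0.2 rad); the robot touches nothing.
It fails at once if the button is pressed with more than 25 N (contact force between button and anything else above 25 N).
It fails at once if the latch cam is forced, against its stop or up against the keeper, with more than 15 N (contact force between latch_cam_c0 and anything else above 15 N).
It fails at once if the T-handle is squeezed and wrenched with more than 110 N in all (contact force between the fingers and t_handle above 110 N).
It fails at once if a bystander is shoved more than 30 mm (distance of any of spray_can, white_cup, grey_pot from where it was at the start of the episode above 0.03 m).
It also fails if it takes over 69 s, if anything falls off the work surface, if the arm or the gripper's body presses on something with over 40 N, if the wrist force passes 120 N, or if a joint passes its speed limit or range.

## Working session

There is one attempt and no reset: what is moved stays moved. The work goes in short steps, Python scripts to look and compute and a tool call to move; the robot and the scene stay as the last step left them, time stands still between calls to the robot, and variables do not carry over. Pictures are saved under pics/ and viewed, at most 10 in all, crops included, and the job is handed in when it is done.

Besides the shell and the picture viewer there is one more tool, called after "Call:" in YAML: its name, and indented under it one key for each argument. move_arm: Moves the arm, as the interface text tells. Its arguments: {"type":"object","properties":{"jaw":{"type":"array","items":{"type":"number"}},"dp":{"type":"array","items":{"type":"array","items":{"type":"number"}}},"turn":{"type":"array","items":{"type":"array","items":{"type":"number"}}},"force":{"type":"number"}},"required":["jaw","dp","turn"]}

```bash
ls; mkdir -p pics; cat > h.py <<'E'
import numpy as np, cv2
from rig import observe, cams, ticket
def K(n):
    c=cams.calibration(n); f=240/np.tan(np.radians(c["vertical_fov"])/2)
    return f,c["cx"],c["cy"],np.array(c["view"])
def back(n,u,v,d):
    f,cx,cy,V=K(n); u,v,d=map(np.asarray,(u,v,d))
    p=np.stack([(u-cx)/f*d,-(v-cy)/f*d,-d,np.ones_like(d)],-1)
    return (p@np.linalg.inv(V).T)[...,:3]
def ray(n,u,v,z):
    a=back(n,u,v,np.array(1.0)); V=K(n)[3]; o=np.linalg.inv(V)[:3,3]
    return o+(a-o)*(z-o[2])/(a[2]-o[2])
def st():
    o=observe(); print({k:np.round(o[k],3).tolist() for k in ["time_s","position","tool_rot","ft_force","wrist_torque","grip_width","gripper_force","q"]})
E
python3 - <<'E'
from h import *
for n in ["top","side"]:
    im,d=cams.get_image(n); cv2.imwrite(f"pics/{n}0.png",im[...,::-1]); np.save(f"pics/{n}0d.npy",d)
    print(n,{k:v for k,v in cams.calibration(n).items()})
    for q in ["button_top","tee_grip","toolbox","lid_hinge","spray_can","white_cup","grey_pot"]:
        for r in cams.mark_of(n,q)[:3]:
            u,v=r["location"][0]*640,r["location"][1]*480
            ui,vi=int(min(u,639)),int(min(v,479)); print(n,q,round(r["p"],2),round(u,1),round(v,1),np.round(back(n,u,v,float(d[vi,ui])),3))
st()
E
```

```text
pics
top {'vertical_fov': 57.9212512127618, 'cx': 312.0003842865699, 'cy': 232.97776916060096, 'view': array([[-0.02644159, -0.99960438,  0.00958779, -0.0314919 ],
       [ 0.98164945, -0.02415231,  0.18915872, -0.60270947],
       [-0.18885232,  0.01441351,  0.98189972, -0.99998652],
       [ 0.        ,  0.        ,  0.        ,  1.        ]])}
top button_top 0.44 249.0 281.7 [0.479 0.093 0.158]
top tee_grip 0.7 293.9 271.0 [ 0.5   -0.004  0.152]
top toolbox 0.63 287.2 246.1 [0.557 0.01  0.146]
top spray_can 0.82 400.5 221.4 [ 0.609 -0.248  0.135]
top white_cup 0.76 425.5 317.7 [ 0.391 -0.322  0.006]
top white_cup 0.72 419.1 272.0 [ 0.505 -0.315  0.006]
top white_cup 0.72 467.5 269.5 [ 0.5   -0.406  0.092]
side {'vertical_fov': 46.23198780751375, 'cx': 316.1318514151989, 'cy': 244.87395609426423, 'view': array([[ 9.17950109e-01, -3.96695702e-01,  3.43240771e-04,
        -5.36082896e-01],
       [ 2.43158332e-01,  5.63349309e-01,  7.89627496e-01,
        -2.24007828e-01],
       [-3.13435198e-01, -7.24755184e-01,  6.13586424e-01,
        -1.29451558e+00],
       [ 0.00000000e+00,  0.00000000e+00,  0.00000000e+00,
         1.00000000e+00]])}
side button_top 0.43 261.4 221.4 [0.47  0.083 0.154]
side tee_grip 0.64 280.7 242.8 [ 0.489 -0.003  0.141]
side lid_hinge 0.91 357.7 209.9 [0.724 0.049 0.142]
side spray_can 0.63 380.5 340.8 [ 0.611 -0.297  0.037]
side white_cup 0.97 292.2 392.9 [ 0.375 -0.364  0.057]
side white_cup 0.94 337.1 377.0 [ 0.479 -0.352  0.041]
side white_cup 0.57 368.5 418.6 [ 0.486 -0.477  0.057]
{'time_s': 0.8, 'position': [0.126, 0.535, 0.231], 'tool_rot': [[-0.973, 0.229, 0.0], [0.229, 0.973, -0.0], [-0.0, -0.0, -1.0]], 'ft_force': [-0.614, -0.555, 0.0], 'wrist_torque': [0.014, 0.01, 0.038], 'grip_width': 0.086, 'gripper_force': 0.0, 'q': [64.439, 21.806, 74.336, -0.0, 83.858, -12.338]}
```

View pics/top0.png

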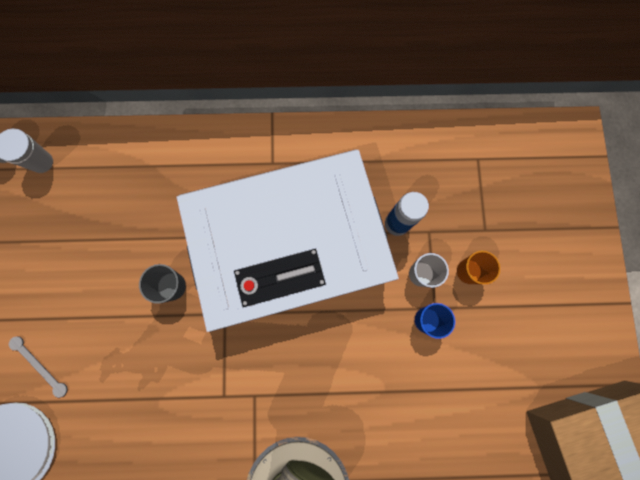

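```bash
python3 - <<'E'
from h import *
from scipy.spatial import cKDTree
im=cv2.imread("pics/top0.png"); d=np.load("pics/top0d.npy")
v,u=np.mgrid[:480,:640]; P=back("top",u,v,d)
hsv=cv2.cvtColor(im,cv2.COLOR_BGR2HSV)
red=((hsv[...,0]<8)|(hsv[...,0]>172))&(hsv[...,1]>150)&(hsv[...,2]>80)
n,l,s,c=cv2.connectedComponentsWithStats(red.astype(np.uint8))
for i in range(1,n):
    if s[i,4]>20: print("red",s[i],c[i],np.median(P[l==i],0).round(4),ray("top",*c[i],0.158).round(4))
# lid top
m=(P[...,2]>0.130)&(P[...,2]<0.17)&(d>0)&(P[...,0]>.3)&(P[...,0]<.85)
n,l,s,c=cv2.connectedComponentsWithStats(m.astype(np.uint8)); i=1+np.argmax(s[1:,4])
Q=P[l==i]; r=cv2.minAreaRect((Q[:,:2]*1000).astype(np.float32)); print("lid",r,s[i],np.median(Q[:,2]))
# fit of plane
# black bezel
blk=(hsv[...,2]<70)&m
n,l,s,c=cv2.connectedComponentsWithStats(blk.astype(np.uint8))
for i in range(1,n):
    if s[i,4]>300:
        Q=P[l==i]; print("blk",s[i],cv2.minAreaRect((Q[:,:2]*1000).astype(np.float32)),np.median(Q[:,2]).round(4))
cv2.imwrite("pics/crop0.png",cv2.resize(im[215:315,215:345],None,fx=6,fy=6,interpolation=cv2.INTER_CUBIC))
E
```

```text
red [244 281  10  10  81] [248.55555556 285.27160494] [0.4718 0.0935 0.1568] [0.4713 0.094  0.158 ]
lid ((581.4686279296875, 13.1805419921875), (314.8467712402344, 431.0148010253906), 13.783096313476562) [  177   149   222   182 26540] 0.1456765945126749
blk [ 236  251   88   55 2462] ((487.7038879394531, 28.36517333984375), (79.9287338256836, 183.31106567382812), 14.033429145812988) 0.1491
```

View pics/side0.png

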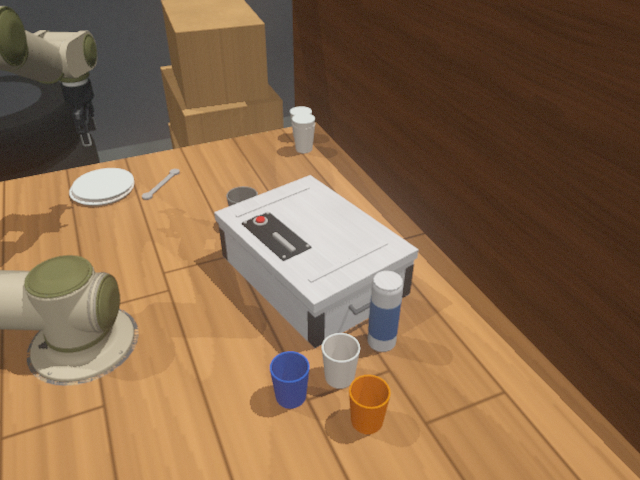

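The top view shows the box with its bezel. The button is at (249,285) and the bar at (295,273). On the right are the white cup (431,270), blue cup (436,321) and orange cup (482,267); the white one at (431,270) is the real bystander. The can is at (408,212) and the pot at (160,284). There is only one red button and one T-bar. Next is one enlarged crop and a more exact bar measurement.

```bash
python3 - <<'E'
from h import *
for n,(a,b,c0,c1) in {"top":(245,312,230,330),"side":(205,262,235,315)}.items():
    im=cv2.imread(f"pics/{n}0.png"); d=np.load(f"pics/{n}0d.npy")
    hsv=cv2.cvtColor(im,cv2.COLOR_BGR2HSV)
    v,u=np.mgrid[:480,:640]; P=back(n,u,v,d)
    blk=((hsv[...,2]<90)&(P[...,2]>.135)); blk[:a]=0;blk[b:]=0;blk[:,:c0]=0;blk[:,c1:]=0
    nn,l,s,c=cv2.connectedComponentsWithStats(blk.astype(np.uint8)); i=1+np.argmax(s[1:,4])
    hull=np.zeros((480,640),np.uint8); cv2.fillConvexPoly(hull,cv2.convexHull(np.argwhere(l==i)[:,::-1].astype(np.int32)),1)
    br=(hull>0)&(hsv[...,2]>100)
    red=((hsv[...,0]<8)|(hsv[...,0]>172))&(hsv[...,1]>130)
    nn,l,s,c=cv2.connectedComponentsWithStats(br.astype(np.uint8))
    for i in range(1,nn):
        if s[i,4]>25:
            print(n,s[i],c[i].round(1),"red",red[l==i].mean().round(2))
            zz=0.152
            Q=np.array([ray(n,x,y,zz)[:2]*1000 for y,x in np.argwhere(l==i)]).astype(np.float32)
            print(cv2.minAreaRect(Q),ray(n,*c[i],zz).round(4),np.median(P[l==i],0).round(4), "z158",ray(n,*c[i],.158).round(4))
E
```

```text
top [277 266  38  15 230] [295.  272.6] red 0.0
((496.63250732421875, -6.516777038574219), (13.037569999694824, 83.2782211303711), 13.859421730041504) [ 0.4965 -0.0062  0.152 ] [ 0.4965 -0.0061  0.1513] z158 [ 0.4959 -0.0064  0.158 ]
top [240 277  18  18 240] [248.7 285.2] red 0.35
((471.7662658691406, 94.72499084472656), (36.14289093017578, 36.28311538696289), 62.93405532836914) [0.4718 0.0946 0.152 ] [0.4718 0.0939 0.1526] z158 [0.4714 0.0938 0.158 ]
side [251 215  17  11 125] [260.  220.4] red 0.38
((470.5670166015625, 91.02410125732422), (37.93977355957031, 40.21821975708008), 10.462112426757812) [0.4697 0.0912 0.152 ] [0.468  0.0879 0.1537] z158 [0.4672 0.0831 0.158 ]
side [272 232  24  20 175] [283.6 241.6] red 0.0
((492.57452392578125, -12.897506713867188), (18.734546661376953, 89.03997039794922), 14.217598915100098) [ 0.493  -0.0142  0.152 ] [ 0.4934 -0.0128  0.1511] z158 [ 0.4904 -0.0216  0.158 ]
```

View pics/crop0.png

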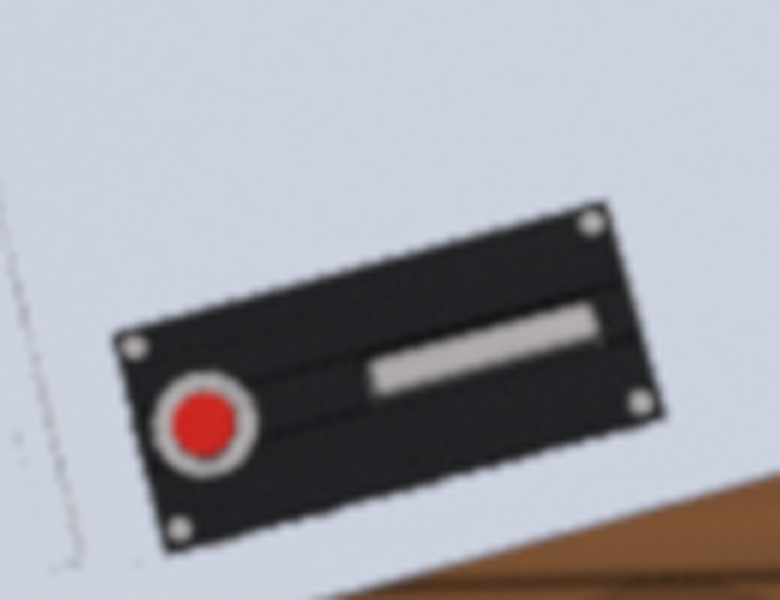

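The crop confirms the red button (top 249,285) and the steel bar (295,273). In the world frame, the button is at (0.4714, 0.0938) and the tee at (0.4962, -0.0065), with the box yaw at 13.9°. The 104 mm spacing agrees. I'll move above the button with the fingers shut.

Call:
move_arm:
  jaw: [0,0,0,0,0,0,0,0,0,0,0,0]
  dp:
    - [-2.2,-1.75,0]
    - [-2.2,-1.75,0]
    - [-2.2,-1.75,0]
    - [-2.2,-1.75,0]
    - [-2.2,-1.75,0]
    - [-2.2,-1.75,0]
    - [-2.2,-1.75,0]
    - [-2.2,-1.75,0]
    - [-2.2,-1.75,0]
    - [-2.2,-1.75,0]
    - [-2.2,-1.75,0]
    - [-2.2,-1.75,0]
  turn:
    - [0,0,0]
    - [0,0,0]
    - [0,0,0]
    - [0,0,0]
    - [0,0,0]
    - [0,0,0]
    - [0,0,0]
    - [0,0,0]
    - [0,0,0]
    - [0,0,0]
    - [0,0,0]
    - [0,0,0]
  force: 25

```text
time_s: 1.8
position: [0.3354, 0.2694, 0.2315]
tool_rot: [[-0.974, 0.229, 0.0], [0.229, 0.974, 0.0], [-0.0, 0.0, -1.0]]
ft_force: [-0.0, 0.1, 0.5]
grip_width: -0.0
gripper_force: 0.0
```

Call:
move_arm:
  jaw: [0,0,0,0,0,0,0,0,0,0]
  dp:
    - [-2.2,-1.75,0]
    - [-2.2,-1.75,0]
    - [-2.2,-1.75,0]
    - [-2.2,-1.75,0]
    - [-2.2,-1.75,0]
    - [-2.2,-1.75,0]
    - [-2.2,-1.75,0]
    - [-1.9,-1.75,0]
    - [0,0,0]
    - [0,0,0]
  turn:
    - [0,0,0]
    - [0,0,0]
    - [0,0,0]
    - [0,0,0]
    - [0,0,0]
    - [0,0,0]
    - [0,0,0]
    - [0,0,0]
    - [0,0,0]
    - [0,0,0]

```text
time_s: 2.63
position: [0.4715, 0.094, 0.2311]
tool_rot: [[-0.973, 0.231, -0.0], [0.231, 0.973, 0.0], [0.0, 0.0, -1.0]]
ft_force: [0.5, -0.2, -0.3]
grip_width: -0.0003
gripper_force: 0.0
```

Call:
move_arm:
  jaw: [0,0,0,0,0,0,0,0,0,0,0]
  dp:
    - [0,0,0.4]
    - [0,0,0.4]
    - [0,0,0.4]
    - [0,0,0.4]
    - [0,0,0.4]
    - [0,0,0.4]
    - [0,0,0.4]
    - [0,0,0.4]
    - [0,0,0.4]
    - [0,0,0]
    - [0,0,0]
  turn:
    - [0,0,0.122]
    - [0,0,0.122]
    - [0,0,0.122]
    - [0,0,0.122]
    - [0,0,0.122]
    - [0,0,0.122]
    - [0,0,0.122]
    - [0,0,0.122]
    - [0,0,0.122]
    - [0,0,0]
    - [0,0,0]

```text
time_s: 3.55
position: [0.4706, 0.0955, 0.1955]
tool_rot: [[-0.244, 0.97, -0.0], [0.97, 0.244, 0.0], [0.0, -0.0, -1.0]]
ft_force: [-0.7, -0.5, 0.3]
grip_width: 0.0
gripper_force: 0.0
```

```bash
python3 - <<'E'
from h import *
st()
im,d=cams.get_image("side"); cv2.imwrite("pics/s1.png",cv2.resize(im[130:280,180:380,::-1],None,fx=4,fy=4,interpolation=cv2.INTER_CUBIC))
f,cx,cy,V=K("side"); p=V@np.append(observe()["position"],1); print(cx+f*p[0]/-p[2],cy-f*p[1]/-p[2])
E
```

```text
{'time_s': 3.55, 'position': [0.471, 0.096, 0.195], 'tool_rot': [[-0.244, 0.97, -0.0], [0.97, 0.244, 0.0], [0.0, -0.0, -1.0]], 'ft_force': [-0.676, -0.546, 0.348], 'wrist_torque': [0.042, -0.038, 0.001], 'grip_width': 0.0, 'gripper_force': 0.0, 'q': [-2.693, 16.694, 88.549, 0.008, 74.773, -16.833]}
258.8887462896998 204.99327466819548
```

View pics/s1.png

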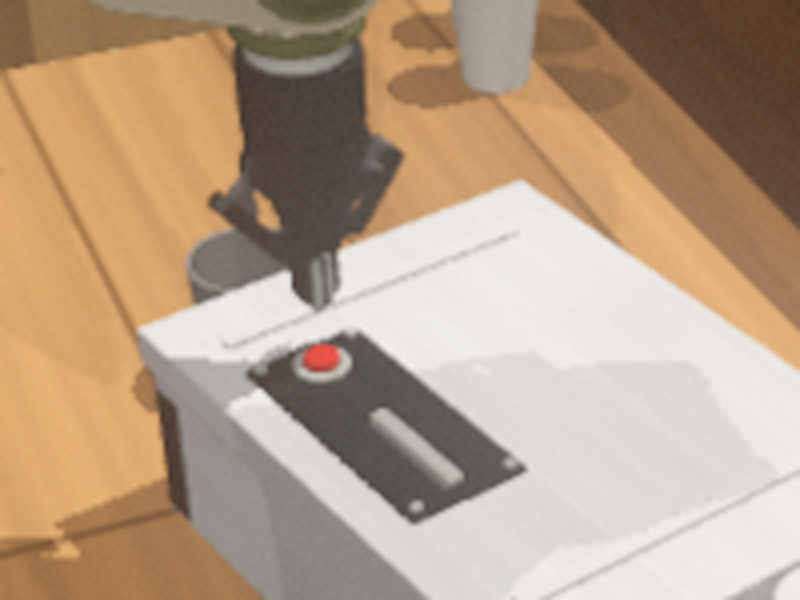

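The fingertip shows at side pixel (260,206), and the calibration predicts (259,205), so the calibration is good to about 1 px. The button lies just below the tip. I'll shift 2-3 mm and descend.

Call:
move_arm:
  jaw: [0,0,0,0,0,0,0]
  dp:
    - [-0.25,0.05,0.6]
    - [0,0,0.8]
    - [0,0,0.8]
    - [0,0,0.6]
    - [0,0,0.5]
    - [0,0,0]
    - [0,0,0]
  turn:
    - [0,0,0]
    - [0,0,0]
    - [0,0,0]
    - [0,0,0]
    - [0,0,0]
    - [0,0,0]
    - [0,0,0]

```text
time_s: 4.18
position: [0.4722, 0.0924, 0.1621]
tool_rot: [[-0.24, 0.971, -0.001], [0.971, 0.24, 0.0], [0.0, -0.001, -1.0]]
ft_force: [-0.5, 0.1, 0.6]
grip_width: 0.0002
gripper_force: 0.0
```

Call:
move_arm:
  jaw: [0,0,0,0,0,0,0]
  dp:
    - [0,0,0.1]
    - [0,0,0.1]
    - [0,0,0.1]
    - [0,0,0.1]
    - [0,0,0.1]
    - [0,0,0]
    - [0,0,0]
  turn:
    - [0,0,0]
    - [0,0,0]
    - [0,0,0]
    - [0,0,0]
    - [0,0,0]
    - [0,0,0]
    - [0,0,0]

```text
time_s: 4.77
position: [0.4723, 0.0924, 0.1576]
tool_rot: [[-0.24, 0.971, 0.0], [0.971, 0.24, -0.0], [-0.0, 0.0, -1.0]]
ft_force: [-1.7, 0.3, 4.4]
grip_width: -0.0003
gripper_force: 1.6
```

Call:
move_arm:
  jaw: [0,0,0,0]
  dp:
    - [0,0,0.05]
    - [0,0,0.05]
    - [0,0,0]
    - [0,0,0]
  turn:
    - [0,0,0]
    - [0,0,0]
    - [0,0,0]
    - [0,0,0]

```text
time_s: 5.1
position: [0.4723, 0.0924, 0.1566]
tool_rot: [[-0.24, 0.971, 0.0], [0.971, 0.24, -0.0], [-0.0, 0.0, -1.0]]
ft_force: [-1.0, 0.2, 5.1]
grip_width: -0.0003
gripper_force: 2.5
```

Call:
move_arm:
  jaw: [0,0,0,0]
  dp:
    - [0,0,0.05]
    - [0,0,0.05]
    - [0,0,0]
    - [0,0,0]
  turn:
    - [0,0,0]
    - [0,0,0]
    - [0,0,0]
    - [0,0,0]

```text
time_s: 5.43
position: [0.4723, 0.0924, 0.1555]
tool_rot: [[-0.24, 0.971, 0.0], [0.971, 0.24, -0.0], [-0.0, 0.0, -1.0]]
ft_force: [-0.4, -0.2, 4.8]
grip_width: -0.0003
gripper_force: 2.5
```

Call:
move_arm:
  jaw: [0,0,0,0]
  dp:
    - [0,0,0.05]
    - [0,0,0.05]
    - [0,0,0]
    - [0,0,0]
  turn:
    - [0,0,0]
    - [0,0,0]
    - [0,0,0]
    - [0,0,0]

```text
time_s: 5.77
position: [0.4723, 0.0924, 0.1546]
tool_rot: [[-0.24, 0.971, 0.0], [0.971, 0.24, -0.0], [-0.0, 0.0, -1.0]]
ft_force: [-1.1, -0.5, 6.9]
grip_width: -0.0001
gripper_force: 3.1
```

```bash
cat >> h.py <<'E'
def tee():
    for n in ["top","side"]:
        im,d=cams.get_image(n); v,u=np.mgrid[:480,:640]; P=back(n,u,v,d)
        m=(abs(P[...,0]-.497)<.06)&(abs(P[...,1]+.01)<.06)&(P[...,2]>.163)&(P[...,2]<.19)
        if n=="top" or 1: print(n,m.sum(), np.median(P[m],0).round(4) if m.sum() else "")
E
python3 -c "
from h import *
tee();st()"
```

```text
top 0 
side 0 
{'time_s': 5.867, 'position': [0.472, 0.092, 0.155], 'tool_rot': [[-0.24, 0.971, 0.0], [0.971, 0.24, -0.0], [-0.0, 0.0, -1.0]], 'ft_force': [-1.529, -0.539, 6.539], 'wrist_torque': [0.009, 0.247, 0.021], 'grip_width': 0.0, 'gripper_force': 3.086, 'q': [-3.061, 19.375, 92.182, -0.0, 68.418, -16.929]}
```

Call:
move_arm:
  jaw: [0,0,0,0]
  dp:
    - [0,0,0.05]
    - [0,0,0]
    - [0,0,0]
    - [0,0,0]
  turn:
    - [0,0,0]
    - [0,0,0]
    - [0,0,0]
    - [0,0,0]

```text
time_s: 6.2
position: [0.4723, 0.0924, 0.154]
tool_rot: [[-0.24, 0.971, 0.0], [0.971, 0.24, -0.0], [-0.0, 0.0, -1.0]]
ft_force: [-0.4, 0.1, 5.3]
grip_width: -0.0001
gripper_force: 2.7
```

```bash
python3 -c "
from h import *
tee();st()"
```

```text
top 0 
side 0 
{'time_s': 6.3, 'position': [0.472, 0.092, 0.154], 'tool_rot': [[-0.24, 0.971, 0.0], [0.971, 0.24, -0.0], [-0.0, 0.0, -1.0]], 'ft_force': [-0.599, -0.163, 5.754], 'wrist_torque': [0.013, 0.245, -0.012], 'grip_width': 0.0, 'gripper_force': 2.724, 'q': [-3.062, 19.415, 92.23, -0.001, 68.334, -16.927]}
```

Call:
move_arm:
  jaw: [0,0,0,0]
  dp:
    - [0,0,0.05]
    - [0,0,0]
    - [0,0,0]
    - [0,0,0]
  turn:
    - [0,0,0]
    - [0,0,0]
    - [0,0,0]
    - [0,0,0]

```text
time_s: 6.63
position: [0.4724, 0.0924, 0.1534]
tool_rot: [[-0.24, 0.971, 0.0], [0.971, 0.24, 0.0], [-0.0, 0.0, -1.0]]
ft_force: [-1.4, -0.2, 3.3]
grip_width: -0.0001
gripper_force: 2.0
```

Call:
move_arm:
  jaw: [0,0,0,0]
  dp:
    - [0,0,0.05]
    - [0,0,0]
    - [0,0,0]
    - [0,0,0]
  turn:
    - [0,0,0]
    - [0,0,0]
    - [0,0,0]
    - [0,0,0]

```text
time_s: 6.97
position: [0.4723, 0.0924, 0.1528]
tool_rot: [[-0.24, 0.971, 0.0], [0.971, 0.24, 0.0], [-0.0, 0.0, -1.0]]
ft_force: [-0.4, 0.3, 4.5]
grip_width: 0.0001
gripper_force: 2.2
```

```bash
python3 -c "
from h import *
tee();st()"
```

```text
top 252 [ 0.4971 -0.007   0.1786]
side 193 [ 0.4943 -0.0137  0.1779]
{'time_s': 7.067, 'position': [0.472, 0.092, 0.153], 'tool_rot': [[-0.24, 0.971, 0.0], [0.971, 0.24, -0.0], [-0.0, 0.0, -1.0]], 'ft_force': [-0.524, 0.552, 5.2], 'wrist_torque': [0.003, 0.037, -0.021], 'grip_width': 0.0, 'gripper_force': 2.172, 'q': [-3.062, 19.499, 92.325, -0.001, 68.163, -16.927]}
```

The handle has popped out, with its top at z ≈ 0.179. I'll rise, open the fingers and move over the tee.

Call:
move_arm:
  jaw: [0,0,0,3.5,3.5,3.5,3.5,3.5,3.5,3.5,3.5]
  dp:
    - [0,0,-0.8]
    - [0,0,-2.2]
    - [0,0,-2.2]
    - [-2,0,0]
    - [-2,0,0]
    - [-2,0,0]
    - [-2,0,0]
    - [-2,0,0]
    - [-0.31,-0.05,0]
    - [0,0,0]
    - [0,0,0]
  turn:
    - [0,0,0]
    - [0,0,0]
    - [0,0,0]
    - [0,0,0]
    - [0,0,0]
    - [0,0,0]
    - [0,0,0]
    - [0,0,0]
    - [0,0,0]
    - [0,0,0]
    - [0,0,0]

```text
time_s: 7.98
position: [0.4961, -0.0073, 0.2048]
tool_rot: [[-0.239, 0.971, -0.001], [0.971, 0.239, 0.0], [0.001, -0.001, -1.0]]
ft_force: [-0.4, 0.7, -0.6]
grip_width: 0.0347
gripper_force: 0.0
```

```bash
python3 - <<'E'
from h import *
st()
im,d=cams.get_image("side"); cv2.imwrite("pics/s2.png",cv2.resize(im[150:270,220:370,::-1],None,fx=5,fy=5,interpolation=cv2.INTER_CUBIC))
f,cx,cy,V=K("side")
for p in [observe()["position"],[.4965,-.0078,.180]]:
    p=V@np.append(p,1); print((cx+f*p[0]/-p[2]-220)*5,(cy-f*p[1]/-p[2]-150)*5)
E
```

```text
{'time_s': 7.983, 'position': [0.496, -0.007, 0.205], 'tool_rot': [[-0.239, 0.971, -0.001], [0.971, 0.239, 0.0], [0.001, -0.001, -1.0]], 'ft_force': [-0.35, 0.658, -0.552], 'wrist_torque': [0.002, 0.03, 0.039], 'grip_width': 0.035, 'gripper_force': 0.0, 'q': [-14.549, 17.739, 85.279, 0.016, 77.029, -28.407]}
314.7718763316283 358.3866341684063
318.051990534334 401.75491160434876
```

View pics/s2.png

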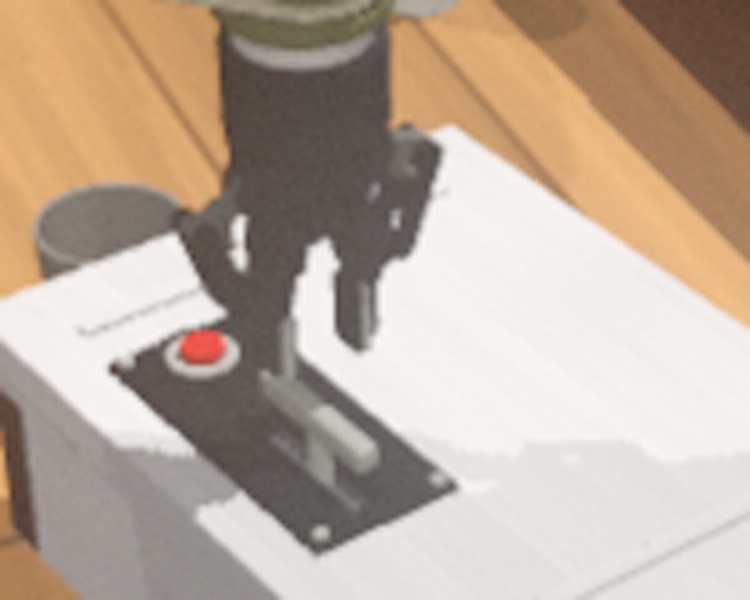

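The side crop shows the bar popped out, its top centre near (318,410) against a predicted (323,407). The fingers straddle it. I'll descend and grip.

Call:
move_arm:
  jaw: [3.5,3.5,3.5,3.5,3.5,3.5,3.5]
  dp:
    - [0,0.05,0.8]
    - [0,0,1.0]
    - [0,0,1.0]
    - [0,0,1.0]
    - [0,0,0.8]
    - [0,0,0]
    - [0,0,0]
  turn:
    - [0,0,0]
    - [0,0,0]
    - [0,0,0]
    - [0,0,0]
    - [0,0,0]
    - [0,0,0]
    - [0,0,0]

```text
time_s: 8.62
position: [0.4968, -0.0073, 0.1586]
tool_rot: [[-0.24, 0.971, -0.001], [0.971, 0.24, 0.0], [0.0, -0.001, -1.0]]
ft_force: [1.9, -0.3, -0.5]
grip_width: 0.035
gripper_force: 0.0
```

Call:
move_arm:
  jaw: [3,2.5,2.2,2,1.8,1.7,1.6,1.5,1.4,1.4]
  dp:
    - [0,0,0]
    - [0,0,0]
    - [0,0,0]
    - [0,0,0]
    - [0,0,0]
    - [0,0,0]
    - [0,0,0]
    - [0,0,0]
    - [0,0,0]
    - [0,0,0]
  turn:
    - [0,0,0]
    - [0,0,0]
    - [0,0,0]
    - [0,0,0]
    - [0,0,0]
    - [0,0,0]
    - [0,0,0]
    - [0,0,0]
    - [0,0,0]
    - [0,0,0]
  force: 22

```text
time_s: 9.45
position: [0.4955, -0.008, 0.1585]
tool_rot: [[-0.24, 0.971, -0.004], [0.971, 0.24, -0.001], [0.0, -0.004, -1.0]]
ft_force: [-8.0, -2.7, 2.7]
grip_width: 0.0137
gripper_force: 4.1
```

```bash
python3 -c "
from h import *
st()"
```

```text
{'time_s': 9.45, 'position': [0.496, -0.008, 0.159], 'tool_rot': [[-0.24, 0.971, -0.004], [0.971, 0.24, -0.001], [0.0, -0.004, -1.0]], 'ft_force': [-8.045, -2.667, 2.65], 'wrist_torque': [-0.486, 1.149, 0.052], 'grip_width': 0.014, 'gripper_force': 4.07, 'q': [-14.591, 20.52, 89.542, -0.096, 70.137, -28.426]}
```

Only the front finger touches so far. The tool sits about 1.5 mm too far back, so I'll shift it and close fully.

Call:
move_arm:
  jaw: [1.4,1.4,1.3,1.1,0.9,0.8,0.8]
  dp:
    - [0,-0.1,0]
    - [0,-0.08,0]
    - [0,0,0]
    - [0,0,0]
    - [0,0,0]
    - [0,0,0]
    - [0,0,0]
  turn:
    - [0,0,0]
    - [0,0,0]
    - [0,0,0]
    - [0,0,0]
    - [0,0,0]
    - [0,0,0]
    - [0,0,0]

```text
time_s: 10.03
position: [0.495, -0.0082, 0.1588]
tool_rot: [[-0.24, 0.971, -0.001], [0.971, 0.24, -0.0], [-0.0, -0.001, -1.0]]
ft_force: [-4.9, -1.9, 2.0]
grip_width: 0.0126
gripper_force: 23.3
```

```bash
python3 -c "
from h import *
st()"
```

```text
{'time_s': 10.033, 'position': [0.495, -0.008, 0.159], 'tool_rot': [[-0.24, 0.971, -0.001], [0.971, 0.24, -0.0], [-0.0, -0.001, -1.0]], 'ft_force': [-4.923, -1.902, 2.009], 'wrist_torque': [-0.329, 0.756, -0.078], 'grip_width': 0.013, 'gripper_force': 23.324, 'q': [-14.667, 20.377, 89.725, -0.021, 69.931, -28.527]}
```

Call:
move_arm:
  jaw: [0.8,0.8,0.8,0.8,0.8,0.8,0.8,0.8,0.8]
  dp:
    - [0,-0.08,0]
    - [0,0,0]
    - [0,0,0]
    - [0,0,0]
    - [0,0,0]
    - [0,0,0]
    - [0,0,0]
    - [0,0,0]
    - [0,0,0]
  turn:
    - [0,0,0]
    - [0,0,-0.06]
    - [0,0,-0.06]
    - [0,0,-0.06]
    - [0,0,-0.06]
    - [0,0,-0.06]
    - [0,0,-0.06]
    - [0,0,0]
    - [0,0,0]

```text
time_s: 10.78
position: [0.4948, -0.0082, 0.1589]
tool_rot: [[-0.565, 0.825, 0.001], [0.825, 0.565, 0.0], [-0.001, 0.001, -1.0]]
ft_force: [0.3, 0.7, 0.7]
grip_width: 0.0123
gripper_force: 23.1
```

```bash
cat >> h.py <<'E'
def tw():
    # force in tool axes, torque about the tool axis, twist angle turned since grasp
    o=observe(); R=np.array(o["tool_rot"]); b=np.arctan2(R[1,1],R[0,1])-np.arctan2(.24,.971)
    print("t",o["time_s"],"turn",round(b,3),"F_tool",(R.T@np.array(o["ft_force"])).round(2),"T_tool",(R.T@np.array(o["wrist_torque"])).round(3),"pos",np.round(o["position"],4),"w",round(o["grip_width"],4),"g",round(o["gripper_force"],1))
E
python3 -c "
from h import *
tw();tee()"
```

```text
t 10.7833 turn 0.358 F_tool [ 0.41  0.66 -0.69] T_tool [ 0.078  0.049 -0.109] pos [ 0.4948 -0.0082  0.1589] w 0.0123 g 23.1
top 12 [0.4729 0.023  0.1784]
side 223 [ 0.5005 -0.022   0.1774]
```

Call:
move_arm:
  jaw: [0.8,0.8,0.8,0.8,0.8,0.8,0.8,0.8,0.8,0.8,0.8]
  dp:
    - [0,0,0]
    - [0,0,0]
    - [0,0,0]
    - [0,0,0]
    - [0,0,0]
    - [0,0,0]
    - [0,0,0]
    - [0,0,0]
    - [0,0,0]
    - [0,0,0]
    - [0,0,0]
  turn:
    - [0,0,-0.06]
    - [0,0,-0.06]
    - [0,0,-0.06]
    - [0,0,-0.06]
    - [0,0,-0.06]
    - [0,0,-0.06]
    - [0,0,-0.06]
    - [0,0,-0.06]
    - [0,0,-0.06]
    - [0,0,0]
    - [0,0,0]

```text
time_s: 11.8
position: [0.4947, -0.0084, 0.1589]
tool_rot: [[-0.908, 0.418, 0.001], [0.418, 0.908, -0.0], [-0.001, 0.0, -1.0]]
ft_force: [0.8, -0.4, 0.3]
grip_width: 0.0124
gripper_force: 23.1
```

```bash
python3 -c "
from h import *
tw()"
```

```text
t 11.8 turn 0.897 F_tool [-0.88 -0.04 -0.31] T_tool [ 0.086 -0.13  -0.124] pos [ 0.4947 -0.0084  0.1589] w 0.0124 g 23.1
```

Call:
move_arm:
  jaw: [0.8,0.8,0.8,0.8,0.8,0.8,0.8,0.8,0.8,0.8]
  dp:
    - [0,0,0]
    - [0,0,0]
    - [0,0,0]
    - [0,0,0]
    - [0,0,0]
    - [0,0,0]
    - [0,0,0]
    - [0,0,0]
    - [0,0,0]
    - [0,0,0]
  turn:
    - [0,0,-0.03]
    - [0,0,-0.03]
    - [0,0,-0.03]
    - [0,0,-0.03]
    - [0,0,-0.03]
    - [0,0,-0.03]
    - [0,0,-0.03]
    - [0,0,-0.02]
    - [0,0,0]
    - [0,0,0]

```text
time_s: 12.63
position: [0.4947, -0.0084, 0.1589]
tool_rot: [[-0.98, 0.199, 0.001], [0.199, 0.98, -0.0], [-0.001, -0.0, -1.0]]
ft_force: [1.8, -1.1, 1.2]
grip_width: 0.0125
gripper_force: 23.1
```

```bash
python3 -c "
from h import *
tw()"
```

```text
t 12.6333 turn 1.128 F_tool [-2.   -0.72 -1.19] T_tool [ 0.11  -0.339  0.008] pos [ 0.4947 -0.0084  0.1589] w 0.0125 g 23.1
```

```bash
cat >> h.py <<'E'
def avg(n=6):
    T=[];F=[]
    for _ in range(n):
        cams.get_image("side"); o=observe(); R=np.array(o["tool_rot"]); T.append(R.T@np.array(o["wrist_torque"])); F.append(R.T@np.array(o["ft_force"]))
    print("T",np.mean(T,0).round(3),"sd",np.std(T,0).round(3),"F",np.mean(F,0).round(2),"sd",np.std(F,0).round(2))
    print("efforts",np.round(o["joint_efforts"],3)); tw()
E
python3 -c "
from h import *
avg()"
```

```text
T [ 0.122 -0.417  0.049] sd [0.031 0.072 0.031] F [-2.76 -0.91 -0.33] sd [0.6  0.44 0.53]
efforts [  0.726 -40.353 -18.579   0.123   0.758  -0.052]
t 12.9333 turn 1.129 F_tool [-3.14 -1.17  0.18] T_tool [ 0.122 -0.464  0.077] pos [ 0.4947 -0.0084  0.1589] w 0.0127 g 23.1
```

Call:
move_arm:
  jaw: [0.8,0.8,0.8,0.8]
  dp:
    - [-0.05,-0.02,0]
    - [0,0,0]
    - [0,0,0]
    - [0,0,0]
  turn:
    - [0,0,0]
    - [0,0,0]
    - [0,0,-0.02]
    - [0,0,0]

```text
time_s: 13.27
position: [0.4947, -0.0084, 0.1588]
tool_rot: [[-0.984, 0.176, -0.0], [0.176, 0.984, 0.0], [0.0, 0.0, -1.0]]
ft_force: [0.7, 1.0, 2.0]
grip_width: 0.0127
gripper_force: 23.3
```

```bash
python3 -c "
from h import *
avg(5)"
```

```text
T [-0.183  0.003 -0.008] sd [0.048 0.025 0.024] F [ 0.03  1.36 -2.42] sd [0.69 0.11 0.38]
efforts [-7.1100e-01 -3.9290e+01 -1.9695e+01 -3.0100e-01 -1.1500e-01  4.0000e-03]
t 13.5167 turn 1.15 F_tool [-0.92  1.37 -2.38] T_tool [-0.213  0.028 -0.028] pos [ 0.4947 -0.0085  0.1588] w 0.0127 g 23.3
```

```bash
python3 - <<'E'
from h import *
im,d=cams.get_image("side"); cv2.imwrite("pics/s3.png",cv2.resize(im[190:270,230:340,::-1],None,fx=7,fy=7,interpolation=cv2.INTER_CUBIC))
E
```

```text
(no output)
```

View pics/s3.png

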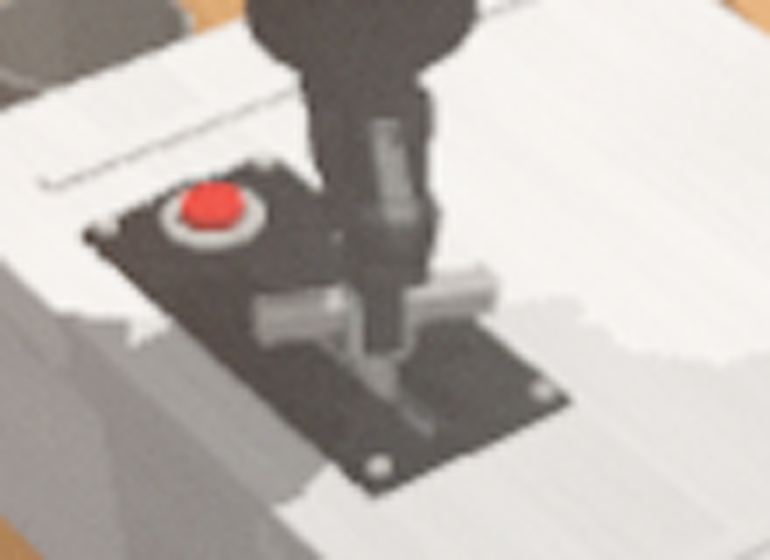

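The bar has turned with the gripper and lies across the bezel. A centred grip is too stiff for feeling the stop. I'll open slightly, slide 30 mm to the front end, and push there with one finger, where force × lever gives a fine reading of the twist.

Call:
move_arm:
  jaw: [1.6,2,2.4,2.4,2.4,2.4,2.4,2.4,2.4,2.4,2.4]
  dp:
    - [0,0,0]
    - [0,0,0]
    - [0,0,0]
    - [0,0,0]
    - [0.5,0,0]
    - [0.8,0,0]
    - [0.8,0,0]
    - [0.6,0,0]
    - [0.3,0,0]
    - [0,0,0]
    - [0,0,0]
  turn:
    - [0,0,0]
    - [0,0,0]
    - [0,0,0]
    - [0,0,0]
    - [0,0,0]
    - [0,0,0]
    - [0,0,0]
    - [0,0,0]
    - [0,0,0]
    - [0,0,0]
    - [0,0,0]

```text
time_s: 14.48
position: [0.4654, -0.0033, 0.159]
tool_rot: [[-0.984, 0.178, 0.0], [0.178, 0.984, -0.0], [-0.0, -0.0, -1.0]]
ft_force: [-0.3, -0.4, 0.0]
grip_width: 0.0242
gripper_force: 0.0
```

```bash
python3 -c "
from h import *
avg(4)"
```

```text
T [-0.001 -0.015  0.005] sd [0.024 0.018 0.041] F [-0.16  0.23 -0.53] sd [0.43 0.5  0.47]
efforts [ 1.1000e-02 -3.7523e+01 -1.9708e+01 -0.0000e+00  1.0000e-03  0.0000e+00]
t 14.6833 turn 1.15 F_tool [ 0.25  0.01 -0.15] T_tool [ 0.023 -0.008  0.037] pos [ 0.4656 -0.0033  0.1588] w 0.0241 g 0.0
```

Call:
move_arm:
  jaw: [2.4,2.4,2.4,2.4,2.4,2.4,2.4]
  dp:
    - [0,-0.1,0]
    - [0,-0.1,0]
    - [0,-0.1,0]
    - [0,-0.1,0]
    - [0,-0.1,0]
    - [0,0,0]
    - [0,0,0]
  turn:
    - [0,0,0]
    - [0,0,0]
    - [0,0,0]
    - [0,0,0]
    - [0,0,0]
    - [0,0,0]
    - [0,0,0]

```text
time_s: 15.27
position: [0.4645, -0.0083, 0.1588]
tool_rot: [[-0.984, 0.178, 0.0], [0.178, 0.984, 0.0], [-0.0, 0.0, -1.0]]
ft_force: [-0.0, -0.2, -0.2]
grip_width: 0.0236
gripper_force: 0.0
```

```bash
python3 -c "
from h import *
avg(4)"
```

```text
T [0.009 0.012 0.004] sd [0.033 0.029 0.039] F [ 0.   -0.47  0.47] sd [0.48 0.28 0.4 ]
efforts [-2.3000e-02 -3.7299e+01 -1.9701e+01 -1.0000e-03  0.0000e+00  0.0000e+00]
t 15.4667 turn 1.15 F_tool [-0.   -0.56 -0.16] T_tool [-0.001 -0.013 -0.027] pos [ 0.4645 -0.0082  0.1588] w 0.0241 g 0.0
```

Call:
move_arm:
  jaw: [2.4,2.4,2.4,2.4,2.4]
  dp:
    - [0,-0.05,0]
    - [0,-0.05,0]
    - [0,-0.05,0]
    - [0,0,0]
    - [0,0,0]
  turn:
    - [0,0,0]
    - [0,0,0]
    - [0,0,0]
    - [0,0,0]
    - [0,0,0]

```text
time_s: 15.88
position: [0.4641, -0.0093, 0.1588]
tool_rot: [[-0.984, 0.178, -0.0], [0.178, 0.984, 0.001], [0.0, 0.001, -1.0]]
ft_force: [0.6, 5.4, 1.0]
grip_width: 0.024
gripper_force: 2.5
```

```bash
python3 -c "
from h import *
avg(4)"
```

```text
T [-0.8    0.109 -0.044] sd [0.015 0.014 0.024] F [ 0.48  4.73 -0.91] sd [0.48 0.23 0.5 ]
efforts [ -2.4   -36.869 -20.027  -1.095  -0.282   0.056]
t 16.0833 turn 1.15 F_tool [ 1.14  4.34 -1.72] T_tool [-0.809  0.101 -0.065] pos [ 0.4641 -0.0093  0.1588] w 0.0239 g 2.5
```

Contact shows 4.7 N at about a 21 mm lever. That equals the 0.1 N m friction, so the bar is moving freely. I'll follow it round in small steps.

Call:
move_arm:
  jaw: [2.4,2.4,2.4,2.4,2.4]
  dp:
    - [0,-0.06,0]
    - [0,-0.06,0]
    - [0,0,0]
    - [0,0,0]
    - [0,0,0]
  turn:
    - [0,0,-0.02]
    - [0,0,-0.02]
    - [0,0,0]
    - [0,0,0]
    - [0,0,0]

```text
time_s: 16.5
position: [0.464, -0.0107, 0.1588]
tool_rot: [[-0.99, 0.139, -0.0], [0.139, 0.99, 0.0], [0.0, 0.0, -1.0]]
ft_force: [1.0, 5.2, 0.7]
grip_width: 0.0241
gripper_force: 2.4
```

```bash
python3 -c "
from h import *
avg(3)"
```

```text
T [-0.767 -0.025 -0.032] sd [0.017 0.036 0.048] F [-0.26  4.97 -0.81] sd [0.49 0.24 0.2 ]
efforts [ -2.247 -37.071 -19.797  -1.071  -0.106   0.049]
t 16.65 turn 1.189 F_tool [ 0.43  4.74 -1.08] T_tool [-0.757 -0.05   0.03 ] pos [ 0.464  -0.0108  0.1588] w 0.0238 g 2.4
```

Call:
move_arm:
  jaw: [2.4,2.4,2.4,2.4,2.4]
  dp:
    - [0,-0.06,0]
    - [0,0,0]
    - [0,0,0]
    - [0,0,0]
    - [0,0,0]
  turn:
    - [0,0,-0.02]
    - [0,0,0]
    - [0,0,0]
    - [0,0,0]
    - [0,0,0]

```text
time_s: 17.07
position: [0.464, -0.0115, 0.1588]
tool_rot: [[-0.993, 0.119, 0.0], [0.119, 0.993, -0.0], [-0.0, -0.0, -1.0]]
ft_force: [1.6, 4.7, -0.6]
grip_width: 0.0241
gripper_force: 2.1
```

```bash
python3 -c "
from h import *
avg(3)"
```

```text
T [-0.682 -0.208 -0.037] sd [0.032 0.015 0.031] F [-0.85  4.5   0.26] sd [0.34 0.17 0.24]
efforts [-1.9440e+00 -3.7301e+01 -1.9473e+01 -9.8400e-01  1.2300e-01  3.0000e-02]
t 17.2167 turn 1.21 F_tool [-0.43  4.71  0.37] T_tool [-0.636 -0.189  0.005] pos [ 0.464  -0.0115  0.1588] w 0.0239 g 2.1
```

Call:
move_arm:
  jaw: [2.4,2.4,2.4,2.4,2.4]
  dp:
    - [0,-0.06,0]
    - [0,0,0]
    - [0,-0.05,0]
    - [0,0,0]
    - [0,0,0]
  turn:
    - [0,0,-0.02]
    - [0,0,0]
    - [0,0,-0.015]
    - [0,0,0]
    - [0,0,0]

```text
time_s: 17.63
position: [0.464, -0.0126, 0.1589]
tool_rot: [[-0.996, 0.084, 0.0], [0.084, 0.996, -0.0], [-0.0, -0.0, -1.0]]
ft_force: [2.9, 2.9, -1.0]
grip_width: 0.0242
gripper_force: 1.8
```

Call:
move_arm:
  jaw: [2.4,2.4,2.4,2.4]
  dp:
    - [0,-0.05,0]
    - [0,0,0]
    - [0,0,0]
    - [0,0,0]
  turn:
    - [0,0,-0.015]
    - [0,0,0]
    - [0,0,0]
    - [0,0,0]

```text
time_s: 17.97
position: [0.4638, -0.0131, 0.1589]
tool_rot: [[-0.998, 0.069, 0.0], [0.069, 0.998, -0.0], [-0.0, -0.0, -1.0]]
ft_force: [3.4, 3.9, -0.0]
grip_width: 0.0243
gripper_force: 1.8
```

```bash
python3 -c "
from h import *
avg(3)"
```

```text
T [-0.583 -0.356  0.004] sd [0.027 0.008 0.003] F [-2.09  3.13 -0.15] sd [0.59 0.44 0.37]
efforts [-1.5630e+00 -3.7295e+01 -1.8953e+01 -8.7400e-01  3.8300e-01  8.0000e-03]
t 18.1167 turn 1.26 F_tool [-2.32  2.51  0.3 ] T_tool [-0.568 -0.366 -0.   ] pos [ 0.4637 -0.0131  0.1588] w 0.0243 g 1.7
```

Call:
move_arm:
  jaw: [2.4,2.4,2.4,2.4,2.4]
  dp:
    - [-0.03,-0.05,0]
    - [0,0,0]
    - [0,-0.05,0]
    - [0,0,0]
    - [0,0,0]
  turn:
    - [0,0,-0.015]
    - [0,0,0]
    - [0,0,-0.015]
    - [0,0,0]
    - [0,0,0]

```text
time_s: 18.53
position: [0.4639, -0.014, 0.1588]
tool_rot: [[-0.999, 0.039, -0.0], [0.039, 0.999, 0.0], [0.0, 0.0, -1.0]]
ft_force: [2.2, 4.7, 0.3]
grip_width: 0.0241
gripper_force: 2.1
```

```bash
python3 -c "
from h import *
avg(3)"
```

```text
T [-0.708 -0.22   0.003] sd [0.048 0.019 0.032] F [-1.18  4.04 -1.15] sd [0.36 0.37 0.86]
efforts [-1.9970e+00 -3.6905e+01 -1.9336e+01 -1.0060e+00  6.8000e-02  2.5000e-02]
t 18.6833 turn 1.29 F_tool [-0.75  4.52 -2.12] T_tool [-0.769 -0.192 -0.039] pos [ 0.4639 -0.014   0.1588] w 0.0241 g 2.1
```

Call:
move_arm:
  jaw: [2.4,2.4,2.4,2.4,2.4]
  dp:
    - [-0.02,-0.05,0]
    - [0,0,0]
    - [0,0,0]
    - [0,0,0]
    - [0,0,0]
  turn:
    - [0,0,-0.015]
    - [0,0,0]
    - [0,0,0]
    - [0,0,0]
    - [0,0,0]

```text
time_s: 19.1
position: [0.4641, -0.0145, 0.1588]
tool_rot: [[-1.0, 0.024, -0.0], [0.024, 1.0, 0.0], [0.0, 0.0, -1.0]]
ft_force: [-0.4, 4.9, 0.1]
grip_width: 0.0242
gripper_force: 2.2
```

```bash
python3 -c "
from h import *
avg(3)"
```

```text
T [-0.713 -0.023 -0.037] sd [0.035 0.034 0.022] F [ 0.17  4.77 -1.71] sd [0.16 0.71 0.39]
efforts [ -2.145 -36.561 -19.829  -0.988  -0.283   0.046]
t 19.25 turn 1.305 F_tool [ 0.39  4.51 -1.98] T_tool [-0.691  0.023 -0.027] pos [ 0.4641 -0.0145  0.1588] w 0.0235 g 2.3
```

Call:
move_arm:
  jaw: [2.4,2.4,2.4,2.4,2.4]
  dp:
    - [-0.01,-0.05,0]
    - [0,0,0]
    - [0,0,0]
    - [0,0,0]
    - [0,0,0]
  turn:
    - [0,0,-0.015]
    - [0,0,0]
    - [0,0,0]
    - [0,0,0]
    - [0,0,0]

```text
time_s: 19.67
position: [0.4641, -0.0151, 0.1588]
tool_rot: [[-1.0, 0.009, -0.0], [0.009, 1.0, 0.0], [0.0, 0.0, -1.0]]
ft_force: [0.1, 4.9, 2.0]
grip_width: 0.024
gripper_force: 2.4
```

```bash
python3 -c "
from h import *
avg(3)"
```

```text
T [-0.761  0.094 -0.054] sd [0.032 0.006 0.016] F [ 0.41  5.02 -1.74] sd [0.26 0.53 0.12]
efforts [ -2.239 -36.466 -20.179  -0.978  -0.487   0.057]
t 19.8167 turn 1.32 F_tool [ 0.32  5.18 -1.78] T_tool [-0.769  0.102 -0.069] pos [ 0.4642 -0.0151  0.1588] w 0.0244 g 2.4
```

Call:
move_arm:
  jaw: [2.4,2.4,2.4,2.4,2.4,2.4]
  dp:
    - [0.01,-0.05,0]
    - [0,0,0]
    - [0.01,-0.05,0]
    - [0,0,0]
    - [0,0,0]
    - [0,0,0]
  turn:
    - [0,0,-0.025]
    - [0,0,0]
    - [0,0,-0.02]
    - [0,0,0]
    - [0,0,0]
    - [0,0,0]

```text
time_s: 20.32
position: [0.4642, -0.0162, 0.1589]
tool_rot: [[-0.999, -0.036, 0.0], [-0.036, 0.999, -0.0], [-0.0, -0.0, -1.0]]
ft_force: [2.4, 2.6, 0.6]
grip_width: 0.0239
gripper_force: 1.6
```

```bash
python3 -c "
from h import *
avg(3)"
```

```text
T [-0.478 -0.311 -0.011] sd [0.035 0.03  0.013] F [-1.72  3.33  0.51] sd [0.69 0.74 0.17]
efforts [-1.4160e+00 -3.7310e+01 -1.9257e+01 -7.5400e-01  2.1300e-01  9.0000e-03]
t 20.4667 turn 1.364 F_tool [-2.21  2.37  0.38] T_tool [-0.429 -0.304  0.   ] pos [ 0.4641 -0.0162  0.1588] w 0.0239 g 1.4
```

Call:
move_arm:
  jaw: [2.4,2.4,2.4,2.4,2.4]
  dp:
    - [0,-0.05,0]
    - [0,0,0]
    - [0,0,0]
    - [0,0,0]
    - [0,0,0]
  turn:
    - [0,0,-0.02]
    - [0,0,0]
    - [0,0,0]
    - [0,0,0]
    - [0,0,0]

```text
time_s: 20.88
position: [0.4641, -0.0166, 0.1588]
tool_rot: [[-0.998, -0.056, 0.0], [-0.056, 0.998, -0.0], [-0.0, -0.0, -1.0]]
ft_force: [3.5, 3.5, 1.1]
grip_width: 0.0239
gripper_force: 1.7
```

```bash
python3 -c "
from h import *
avg(3)"
```

```text
T [-0.565 -0.399  0.021] sd [0.034 0.015 0.004] F [-2.68  3.15 -0.19] sd [0.78 0.48 0.16]
efforts [-1.7090e+00 -3.7381e+01 -1.9186e+01 -9.2200e-01  2.8000e-01  4.0000e-03]
t 21.0333 turn 1.385 F_tool [-1.8   3.08 -0.28] T_tool [-0.537 -0.414  0.015] pos [ 0.4641 -0.0166  0.1588] w 0.0241 g 1.7
```

Call:
move_arm:
  jaw: [2.4,2.4,2.4,2.4,2.4]
  dp:
    - [-0.04,-0.05,0]
    - [0,0,0]
    - [0,0,0]
    - [0,0,0]
    - [0,0,0]
  turn:
    - [0,0,-0.015]
    - [0,0,0]
    - [0,0,0]
    - [0,0,0]
    - [0,0,0]

```text
time_s: 21.45
position: [0.4643, -0.0169, 0.1588]
tool_rot: [[-0.997, -0.071, -0.001], [-0.071, 0.997, 0.0], [0.0, 0.0, -1.0]]
ft_force: [-0.1, 4.7, 0.9]
grip_width: 0.0241
gripper_force: 2.2
```

```bash
python3 -c "
from h import *
avg(3)"
```

```text
T [-0.775  0.015 -0.06 ] sd [0.012 0.024 0.024] F [-0.22  4.25 -1.67] sd [0.65 0.23 0.53]
efforts [ -2.18  -36.595 -20.152  -0.964  -0.444   0.047]
t 21.6 turn 1.4 F_tool [ 0.69  4.44 -1.2 ] T_tool [-0.788  0.021 -0.094] pos [ 0.4643 -0.017   0.1588] w 0.0239 g 2.3
```

Call:
move_arm:
  jaw: [2.4,2.4,2.4,2.4,2.4]
  dp:
    - [0,-0.05,0]
    - [0,0,0]
    - [0,0,0]
    - [0,0,0]
    - [0,0,0]
  turn:
    - [0,0,-0.015]
    - [0,0,0]
    - [0,0,0]
    - [0,0,0]
    - [0,0,0]

```text
time_s: 22.02
position: [0.4644, -0.0175, 0.1588]
tool_rot: [[-0.996, -0.086, -0.0], [-0.086, 0.996, 0.0], [0.0, 0.0, -1.0]]
ft_force: [-1.8, 4.9, 1.2]
grip_width: 0.0238
gripper_force: 2.3
```

```bash
python3 -c "
from h import *
avg(3)"
```

```text
T [-0.729  0.112 -0.045] sd [0.001 0.012 0.009] F [ 0.94  4.4  -1.17] sd [0.44 0.17 0.45]
efforts [ -2.079 -36.631 -20.446  -0.874  -0.579   0.053]
t 22.1667 turn 1.415 F_tool [ 0.65  4.39 -0.52] T_tool [-0.728  0.095 -0.057] pos [ 0.4645 -0.0175  0.1588] w 0.0241 g 2.3
```

Call:
move_arm:
  jaw: [2.4,2.4,2.4,2.4,2.4]
  dp:
    - [0,-0.05,0]
    - [0,0,0]
    - [0,0,0]
    - [0,0,0]
    - [0,0,0]
  turn:
    - [0,0,-0.015]
    - [0,0,0]
    - [0,0,0]
    - [0,0,0]
    - [0,0,0]

```text
time_s: 22.58
position: [0.4646, -0.0181, 0.1588]
tool_rot: [[-0.995, -0.101, -0.0], [-0.101, 0.995, -0.0], [0.0, -0.0, -1.0]]
ft_force: [-1.2, 4.7, 0.6]
grip_width: 0.0243
gripper_force: 2.2
```

```bash
python3 -c "
from h import *
avg(3)"
```

```text
T [-0.722  0.071 -0.053] sd [0.019 0.009 0.029] F [ 0.61  4.21 -0.78] sd [0.29 0.02 0.57]
efforts [ -2.043 -36.878 -20.474  -0.868  -0.52    0.049]
t 22.7333 turn 1.43 F_tool [ 0.6   4.18 -1.58] T_tool [-0.744  0.081 -0.033] pos [ 0.4646 -0.0181  0.1588] w 0.0241 g 2.2
```

Call:
move_arm:
  jaw: [2.4,2.4,2.4,2.4,2.4]
  dp:
    - [0,-0.05,0]
    - [0,0,0]
    - [0,0,0]
    - [0,0,0]
    - [0,0,0]
  turn:
    - [0,0,-0.015]
    - [0,0,0]
    - [0,0,0]
    - [0,0,0]
    - [0,0,0]

```text
time_s: 23.15
position: [0.4647, -0.0186, 0.1588]
tool_rot: [[-0.993, -0.116, 0.0], [-0.116, 0.993, -0.0], [-0.0, -0.0, -1.0]]
ft_force: [-0.6, 4.5, 0.6]
grip_width: 0.0238
gripper_force: 2.2
```

```bash
python3 -c "
from h import *
avg(3)"
```

```text
T [-0.663 -0.058 -0.051] sd [0.029 0.007 0.038] F [-0.08  4.45 -0.8 ] sd [0.25 0.35 0.3 ]
efforts [ -2.041 -37.194 -20.282  -0.915  -0.331   0.038]
t 23.3 turn 1.445 F_tool [-0.43  4.63 -0.41] T_tool [-0.637 -0.054 -0.047] pos [ 0.4647 -0.0186  0.1588] w 0.0241 g 2.1
```

Call:
move_arm:
  jaw: [2.4,2.4,2.4,2.4,2.4]
  dp:
    - [0,-0.05,0]
    - [0,0,0]
    - [0,0,0]
    - [0,0,0]
    - [0,0,0]
  turn:
    - [0,0,-0.015]
    - [0,0,0]
    - [0,0,0]
    - [0,0,0]
    - [0,0,0]

```text
time_s: 23.72
position: [0.4648, -0.0189, 0.1588]
tool_rot: [[-0.991, -0.131, 0.0], [-0.131, 0.991, 0.0], [-0.0, 0.0, -1.0]]
ft_force: [1.1, 6.1, -0.0]
grip_width: 0.0241
gripper_force: 2.6
```

```bash
python3 -c "
from h import *
avg(3)"
```

```text
T [-0.808 -0.226 -0.032] sd [0.022 0.014 0.012] F [-1.37  5.75 -0.3 ] sd [0.62 0.54 0.3 ]
efforts [-2.4960e+00 -3.7343e+01 -2.0179e+01 -1.1640e+00 -2.3900e-01  3.4000e-02]
t 23.8667 turn 1.46 F_tool [-1.48  6.5  -0.45] T_tool [-0.834 -0.228 -0.032] pos [ 0.4648 -0.0189  0.1588] w 0.024 g 2.6
```

Call:
move_arm:
  jaw: [2.4,2.4,2.4,2.4,2.4]
  dp:
    - [-0.01,-0.05,0]
    - [0,0,0]
    - [0,0,0]
    - [0,0,0]
    - [0,0,0]
  turn:
    - [0,0,-0.015]
    - [0,0,0]
    - [0,0,0]
    - [0,0,0]
    - [0,0,0]

```text
time_s: 24.28
position: [0.465, -0.0192, 0.1588]
tool_rot: [[-0.989, -0.146, 0.0], [-0.146, 0.989, 0.001], [-0.001, 0.001, -1.0]]
ft_force: [1.8, 6.9, 0.4]
grip_width: 0.0238
gripper_force: 3.1
```

```bash
python3 -c "
from h import *
avg(3)"
```

```text
T [-0.969 -0.293 -0.04 ] sd [0.006 0.001 0.021] F [-1.93  6.22 -0.06] sd [0.23 0.47 0.75]
efforts [-3.0500e+00 -3.7338e+01 -2.0213e+01 -1.4340e+00 -2.6200e-01  3.5000e-02]
t 24.4333 turn 1.475 F_tool [-2.07  6.03 -0.55] T_tool [-0.978 -0.292 -0.046] pos [ 0.465  -0.0192  0.1588] w 0.0241 g 3.1
```

Resistance is now climbing beyond friction at about 1.47 rad, so the stop is being felt. I'll load it a little more.

Call:
move_arm:
  jaw: [2.4,2.4,2.4,2.4,2.4]
  dp:
    - [-0.03,-0.05,0]
    - [0,0,0]
    - [0,0,0]
    - [0,0,0]
    - [0,0,0]
  turn:
    - [0,0,0]
    - [0,0,0]
    - [0,0,0]
    - [0,0,0]
    - [0,0,0]

```text
time_s: 24.85
position: [0.465, -0.0194, 0.1588]
tool_rot: [[-0.989, -0.146, -0.0], [-0.146, 0.989, 0.001], [0.0, 0.001, -1.0]]
ft_force: [-0.6, 7.5, 1.5]
grip_width: 0.024
gripper_force: 3.9
```

```bash
python3 -c "
from h import *
avg(3)"
```

```text
T [-1.28  -0.072 -0.05 ] sd [0.042 0.019 0.013] F [-0.98  7.99 -1.35] sd [0.81 0.6  0.5 ]
efforts [ -3.701 -36.737 -20.733  -1.64   -0.706   0.065]
t 25.0 turn 1.475 F_tool [-0.22  7.8  -1.12] T_tool [-1.277 -0.054 -0.048] pos [ 0.465  -0.0194  0.1588] w 0.024 g 3.9
```

The stop is confirmed: Fy is 8 N at a lever of about 24 mm, a 0.19 N m twist with almost no motion. I'll add one tiny nudge, back off, slide back to the centre with the tool turned 0.05 rad back from the stop, and grip there.

Call:
move_arm:
  jaw: [2.4,2.4,2.4,2.4]
  dp:
    - [0,-0.02,0]
    - [0,0,0]
    - [0,0,0]
    - [0,0,0]
  turn:
    - [0,0,0]
    - [0,0,0]
    - [0,0,0]
    - [0,0,0]

```text
time_s: 25.33
position: [0.465, -0.0194, 0.1588]
tool_rot: [[-0.989, -0.146, -0.001], [-0.146, 0.989, 0.002], [0.0, 0.002, -1.0]]
ft_force: [0.3, 8.3, 1.8]
grip_width: 0.0239
gripper_force: 4.3
```

```bash
python3 -c "
from h import *
avg(3)"
```

```text
T [-1.41  -0.082 -0.076] sd [0.031 0.026 0.031] F [-0.75  8.38 -1.51] sd [0.28 0.21 0.13]
efforts [ -4.082 -36.655 -20.809  -1.811  -0.77    0.07 ]
t 25.4833 turn 1.475 F_tool [-0.85  8.62 -1.55] T_tool [-1.384 -0.055 -0.082] pos [ 0.465  -0.0194  0.1588] w 0.0243 g 4.3
```

Call:
move_arm:
  jaw: [2.4,2.4,2.4,2.4,2.4,2.4,2.4,2.4,2.4]
  dp:
    - [0,0.2,0]
    - [0,0.35,0]
    - [0,0.17,0]
    - [-0.8,0,0]
    - [-0.8,0,0]
    - [-0.8,0,0]
    - [-0.7,0,0]
    - [0,0,0]
    - [0,0,0]
  turn:
    - [0,0,0]
    - [0,0,0]
    - [0,0,0]
    - [0,0,0]
    - [0,0,0]
    - [0,0,0]
    - [0,0,0]
    - [0,0,0.05]
    - [0,0,0]

```text
time_s: 26.23
position: [0.4957, -0.0085, 0.1586]
tool_rot: [[-0.996, -0.095, -0.0], [-0.095, 0.996, -0.0], [0.0, -0.0, -1.0]]
ft_force: [0.2, 0.1, -0.2]
grip_width: 0.0235
gripper_force: 0.0
```

```bash
python3 -c "
from h import *
avg(3)"
```

```text
T [-0.002  0.015 -0.011] sd [0.019 0.009 0.01 ] F [ 0.85 -0.21  0.01] sd [0.34 0.29 0.56]
efforts [ 3.4000e-02 -4.0287e+01 -2.0226e+01  0.0000e+00 -2.0000e-03  2.5000e-02]
t 26.3833 turn 1.426 F_tool [ 1.26 -0.61  0.25] T_tool [ 0.024  0.005 -0.019] pos [ 0.495  -0.0085  0.1587] w 0.0243 g 0.0
```

Call:
move_arm:
  jaw: [2.1,1.9,1.7,1.6,1.5,1.4,1.3,1.1,0.9,0.8,0.8]
  dp:
    - [0,0,0]
    - [0,0,0]
    - [0,0,0]
    - [0,0,0]
    - [0,0,0]
    - [0,0,0]
    - [0,0,0]
    - [0,0,0]
    - [0,0,0]
    - [0,0,0]
    - [0,0,0]
  turn:
    - [0,0,0]
    - [0,0,0]
    - [0,0,0]
    - [0,0,0]
    - [0,0,0]
    - [0,0,0]
    - [0,0,0]
    - [0,0,0]
    - [0,0,0]
    - [0,0,0]
    - [0,0,0]
  force: 25

```text
time_s: 27.3
position: [0.4949, -0.0085, 0.1589]
tool_rot: [[-0.995, -0.096, 0.0], [-0.096, 0.995, -0.0], [-0.0, -0.0, -1.0]]
ft_force: [0.7, 1.3, 1.9]
grip_width: 0.0129
gripper_force: 24.6
```

```bash
python3 -c "
from h import *
avg(3)"
```

```text
T [-0.107  0.034 -0.08 ] sd [0.021 0.008 0.015] F [-0.01  0.59 -2.06] sd [0.55 0.33 0.36]
efforts [ -0.56  -39.297 -19.668  -0.171  -0.106   0.084]
t 27.45 turn 1.425 F_tool [-0.49  0.42 -2.37] T_tool [-0.119  0.04  -0.101] pos [ 0.4949 -0.0085  0.1589] w 0.0125 g 24.6
```

The grip is good. I'll start the lid rotation about the hinge in small steps.

Call:
move_arm:
  jaw: [0.8,0.8,0.8,0.8,0.8,0.8]
  dp:
    - [-0.03,0.004,-0.35]
    - [-0.03,0.004,-0.35]
    - [-0.03,0.004,-0.35]
    - [-0.03,0.004,-0.35]
    - [0,0,0]
    - [0,0,0]
  turn:
    - [0.0022,0.0148,0]
    - [0.0022,0.0148,0]
    - [0.0022,0.0148,0]
    - [0.0022,0.0148,0]
    - [0,0,0]
    - [0,0,0]

```text
time_s: 27.95
position: [0.4964, -0.0081, 0.1727]
tool_rot: [[-0.994, -0.096, -0.058], [-0.096, 0.995, -0.014], [0.059, -0.009, -0.998]]
ft_force: [-0.7, 0.2, 3.2]
grip_width: 0.0123
gripper_force: 25.7
```

```bash
python3 -c "
from h import *
avg(3)"
```

```text
T [-0.181 -0.058 -0.11 ] sd [0.021 0.033 0.039] F [ 0.12  1.42 -2.32] sd [0.23 0.26 0.2 ]
efforts [ -0.78  -40.497 -20.056  -0.387   0.136   0.084]
t 28.1 turn 1.425 F_tool [ 0.24  1.21 -2.19] T_tool [-0.208 -0.083 -0.067] pos [ 0.4965 -0.0081  0.1729] w 0.0126 g 25.7
```

Call:
move_arm:
  jaw: [0.8,0.8,0.8,0.8,0.8,0.8,0.8,0.8]
  dp:
    - [-0.03,0.004,-0.35]
    - [-0.03,0.004,-0.35]
    - [-0.03,0.004,-0.35]
    - [-0.03,0.004,-0.35]
    - [-0.03,0.004,-0.35]
    - [-0.03,0.004,-0.35]
    - [0,0,0]
    - [0,0,0]
  turn:
    - [0.0022,0.0148,0]
    - [0.0022,0.0148,0]
    - [0.0022,0.0148,0]
    - [0.0022,0.0148,0]
    - [0.0022,0.0148,0]
    - [0.0022,0.0148,0]
    - [0,0,0]
    - [0,0,0]

```text
time_s: 28.77
position: [0.5001, -0.0072, 0.1934]
tool_rot: [[-0.985, -0.098, -0.144], [-0.093, 0.995, -0.036], [0.147, -0.022, -0.989]]
ft_force: [-0.2, 0.9, 1.9]
grip_width: 0.0123
gripper_force: 25.7
```

```bash
cat >> h.py <<'E'
def lid():
    # slope of the lid along the box's x from the depth of the top camera, bright lid pixels
    im,d=cams.get_image("top"); v,u=np.mgrid[:480,:640]; P=back("top",u,v,d)
    b=np.array([.9707,.2402]); c=np.array([-.2402,.9707]); h=np.array([.495,-.0084])+.235*b
    s=(P[...,:2]-h)@b; t=(P[...,:2]-h)@c
    m=(d>0)&(s<-.03)&(s>-.25)&(abs(t)<.19)&(im.min(-1)>130)&(P[...,2]>.12)
    A=np.c_[s[m],t[m],np.ones(m.sum())]; z=P[...,2][m]
    for _ in range(4):
        k=np.linalg.lstsq(A,z,rcond=None)[0]; r=abs(A@k-z); A,z=A[r<max(.004,2*np.median(r))],z[r<max(.004,2*np.median(r))]
    print("lid angle",np.arctan(-k[0]).round(3),"cross",k[1].round(3),len(z))
E
python3 -c "
from h import *
avg(3);lid()
im,d=cams.get_image('side'); cv2.imwrite('pics/s4.png',im[130:350,180:460,::-1])"
```

```text
T [-0.273 -0.196 -0.101] sd [0.006 0.059 0.028] F [-0.77  1.41 -1.52] sd [0.7  0.05 0.64]
efforts [ -0.926 -43.12  -20.927  -0.613   0.472   0.086]
t 28.9167 turn 1.426 F_tool [-1.75  1.48 -1.  ] T_tool [-0.277 -0.239 -0.081] pos [ 0.5002 -0.0072  0.1935] w 0.0127 g 25.7
lid angle 0.902 cross 0.251 11729
```

View pics/s4.png

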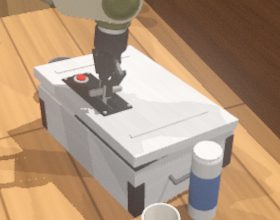

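The side view shows the lid rising with the handle, with a gap along the front. I'll carry on to about 26°.

Call:
move_arm:
  jaw: [0.8,0.8,0.8,0.8,0.8,0.8,0.8,0.8,0.8,0.8,0.8,0.8]
  dp:
    - [-0.03,0.004,-0.35]
    - [-0.05,0.007,-0.53]
    - [-0.05,0.007,-0.53]
    - [-0.05,0.007,-0.53]
    - [-0.05,0.007,-0.53]
    - [-0.05,0.007,-0.53]
    - [-0.05,0.007,-0.53]
    - [-0.05,0.007,-0.53]
    - [-0.05,0.007,-0.53]
    - [-0.05,0.007,-0.53]
    - [-0.05,0.007,-0.53]
    - [-0.03,0.004,-0.35]
  turn:
    - [0.0022,0.0148,0]
    - [0.0033,0.0223,0]
    - [0.0033,0.0223,0]
    - [0.0033,0.0223,0]
    - [0.0033,0.0223,0]
    - [0.0033,0.0223,0]
    - [0.0033,0.0223,0]
    - [0.0033,0.0223,0]
    - [0.0033,0.0223,0]
    - [0.0033,0.0223,0]
    - [0.0033,0.0223,0]
    - [0.0022,0.0148,0]

```text
time_s: 30.02
position: [0.5203, -0.0022, 0.2495]
tool_rot: [[-0.916, -0.108, -0.385], [-0.077, 0.993, -0.095], [0.393, -0.058, -0.918]]
ft_force: [-3.3, -0.4, -1.6]
grip_width: 0.0123
gripper_force: 24.9
```

```bash
python3 -c "
from h import *
avg(3);st()"
```

```text
T [-0.235  0.373 -0.146] sd [0.019 0.107 0.019] F [ 3.75  1.27 -2.13] sd [1.55 0.57 1.1 ]
efforts [ -0.586 -48.756 -23.067  -0.587   0.45    0.12 ]
t 30.1667 turn 1.436 F_tool [ 1.92  2.06 -0.84] T_tool [-0.253  0.259 -0.132] pos [ 0.5206 -0.0022  0.2498] w 0.012 g 25.5
{'time_s': 30.167, 'position': [0.521, -0.002, 0.25], 'tool_rot': [[-0.918, -0.108, -0.382], [-0.077, 0.993, -0.095], [0.39, -0.058, -0.919]], 'ft_force': [-1.662, 1.978, 1.396], 'wrist_torque': [0.255, 0.289, 0.008], 'grip_width': 0.012, 'gripper_force': 25.514, 'q': [-8.875, 29.021, 62.662, -9.34, 109.631, -105.875]}
```

Call:
move_arm:
  jaw: [0.8,0.8,0.8,0.8,0.8,0.8]
  dp:
    - [-0.03,0.004,-0.35]
    - [-0.05,0.007,-0.53]
    - [-0.03,0.004,-0.35]
    - [0,0,0]
    - [0,0,0]
    - [0,0,0]
  turn:
    - [0.0022,0.0148,0]
    - [0.0033,0.0223,0]
    - [0.0022,0.0148,0]
    - [0,0,0]
    - [0,0,0]
    - [0,0,0]

```text
time_s: 30.67
position: [0.5266, -0.0007, 0.2609]
tool_rot: [[-0.897, -0.111, -0.427], [-0.072, 0.992, -0.106], [0.436, -0.065, -0.898]]
ft_force: [-1.6, 1.6, 2.8]
grip_width: 0.0123
gripper_force: 25.9
```

Call:
move_arm:
  jaw: [1.4,1.6,1.9,2.3,2.8,3.2,3.2,3.2]
  dp:
    - [0,0,0]
    - [0,0,0]
    - [0,0,0]
    - [0,0,0]
    - [0,0,0]
    - [0,0,0]
    - [0,0,0]
    - [0,0,0]
  turn:
    - [0,0,0]
    - [0,0,0]
    - [0,0,0]
    - [0,0,0]
    - [0,0,0]
    - [0,0,0]
    - [0,0,0]
    - [0,0,0]

```text
time_s: 31.33
position: [0.5266, -0.0008, 0.2605]
tool_rot: [[-0.897, -0.111, -0.429], [-0.072, 0.992, -0.106], [0.437, -0.065, -0.897]]
ft_force: [0.3, 0.0, 0.3]
grip_width: 0.032
gripper_force: 0.0
```

```bash
python3 -c "
from h import *
avg(2)"
```

```text
T [-0.037 -0.179  0.009] sd [0.008 0.002 0.033] F [-0.71 -0.36 -0.22] sd [0.17 0.7  0.04]
efforts [-7.0000e-03 -5.2792e+01 -2.2921e+01 -4.8000e-01  1.1560e+00  0.0000e+00]
t 31.4333 turn 1.44 F_tool [-0.88  0.34 -0.18] T_tool [-0.029 -0.177 -0.024] pos [ 0.5266 -0.0008  0.2605] w 0.0319 g 0.0
```

Released. Now I'll withdraw along the tool axis and look.

Call:
move_arm:
  jaw: [3.2,3.2,3.2,3.2,3.2,3.2,3.2,3.2,3.2,3.2,3.2]
  dp:
    - [0,0,-0.5]
    - [0,0,-0.8]
    - [0,0,-1.2]
    - [0,0,-1.5]
    - [0,0,-1.5]
    - [0,0,-1.5]
    - [0,0,-1.5]
    - [0,0,-1.5]
    - [0,0,-1.5]
    - [0,0,0]
    - [0,0,0]
  turn:
    - [0,0,0]
    - [0,0,0]
    - [0,0,0]
    - [0,0,0]
    - [0,0,0]
    - [0,0,0]
    - [0,0,0]
    - [0,0,0]
    - [0,0,0]
    - [0,0,0]
    - [0,0,0]

```text
time_s: 32.35
position: [0.5761, 0.0115, 0.3636]
tool_rot: [[-0.897, -0.111, -0.428], [-0.072, 0.992, -0.107], [0.436, -0.065, -0.898]]
ft_force: [-0.5, 1.0, 0.2]
grip_width: 0.0317
gripper_force: 0.0
```

```bash
python3 -c "
from h import *
st()
im,d=cams.get_image('side'); cv2.imwrite('pics/s5.png',im[...,::-1])
v,u=np.mgrid[:480,:640]; P=back('side',u,v,d)
b=np.array([.9707,.2402]); c=np.array([-.2402,.9707]); h=np.array([.495,-.0084])+.235*b
s=(P[...,:2]-h)@b; t=(P[...,:2]-h)@c
m=(im.min(-1)>110)&(s<-.02)&(s>-.25)&(t<-.06)&(t>-.19)&(P[...,2]>.15)
k=np.linalg.lstsq(np.c_[s[m],t[m],np.ones(m.sum())],P[...,2][m],rcond=None)[0]; print('lid',np.arctan(-k[0]),k,m.sum())"
```

```text
{'time_s': 32.35, 'position': [0.576, 0.012, 0.364], 'tool_rot': [[-0.897, -0.111, -0.428], [-0.072, 0.992, -0.107], [0.436, -0.065, -0.898]], 'ft_force': [-0.453, 0.98, 0.211], 'wrist_torque': [0.106, -0.225, -0.01], 'grip_width': 0.032, 'gripper_force': 0.0, 'q': [-6.595, 35.603, 33.661, -12.603, 134.732, -109.095]}
lid -0.11491578877775059 [0.11542432 1.03754923 0.39187731] 2087
```

View pics/s5.png

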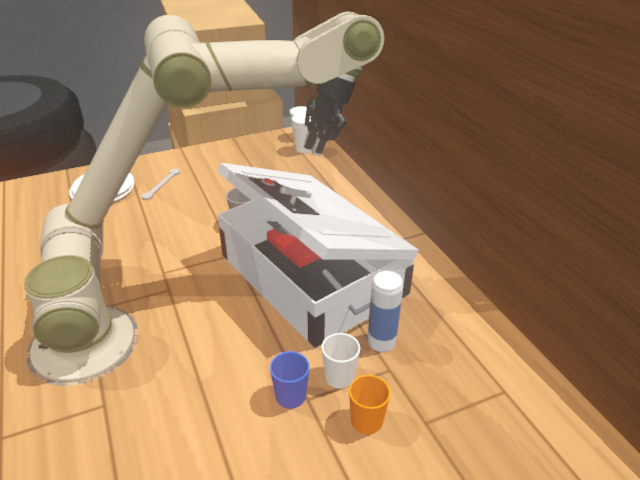

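The lid stands open, the handle is out and turned, and the bystanders haven't moved. I'll check the angle before handing in.

```bash
python3 -c "
from h import *
im,d=cams.get_image('side')
v,u=np.mgrid[:480,:640]
m=cv2.fillConvexPoly(np.zeros((480,640),np.uint8),np.array([[300,185],[325,190],[385,235],[335,238],[318,215]]),1)>0
P=back('side',u,v,d)[m]; c=P.mean(0); n=np.linalg.svd(P-c)[2][2]; n*=np.sign(n[2])
print('normal',n.round(3),'tilt',np.arccos(n[2]).round(3),'rms',((P-c)@n).std().round(4),m.sum())
st()"
```

```text
normal [0.556 0.135 0.82 ] tilt 0.609 rms 0.012 1941
{'time_s': 32.45, 'position': [0.576, 0.011, 0.363], 'tool_rot': [[-0.896, -0.111, -0.43], [-0.072, 0.992, -0.106], [0.438, -0.064, -0.897]], 'ft_force': [-0.1, -0.527, -0.937], 'wrist_torque': [0.106, -0.21, -0.048], 'grip_width': 0.032, 'gripper_force': 0.0, 'q': [-6.606, 35.6, 33.81, -12.604, 134.722, -109.097]}
```

```bash
python3 -c "
from h import *
rng=np.random.default_rng(0)
for n in ['side','top']:
  for k in range(2):
    im,d=cams.get_image(n); v,u=np.mgrid[:480,:640]; P=back(n,u,v,d)
    m=(d>0)&(P[...,2]>.155)&(P[...,2]<.275)&(im.min(-1)>110)&(abs(P[...,0]-.6)<.17)&(abs(P[...,1]-.01)<.25)
    Q=P[m]; best=0
    for _ in range(600):
        a=Q[rng.choice(len(Q),3)]; w=np.cross(a[1]-a[0],a[2]-a[0]); l=np.linalg.norm(w)
        if l<1e-4: continue
        i=abs((Q-a[0])@(w/l))<.003
        if i.sum()>best: best=i.sum(); I=i
    c=Q[I].mean(0); w=np.linalg.svd(Q[I]-c,full_matrices=False)[2][2]; w*=np.sign(w[2]); print(n,w.round(3),'tilt',np.arccos(w[2]).round(3),best,len(Q))
"
```

```text
side [0.43  0.104 0.897] tilt 0.458 4718 6620
side [0.43  0.104 0.897] tilt 0.458 4727 6617
top [0.427 0.105 0.898] tilt 0.456 9223 9869
top [0.427 0.106 0.898] tilt 0.455 9206 9845
```

The lid is at 0.457 rad (26°) and steady, and the robot is clear.

```bash
python3 -c "
from rig import ticket
print(ticket.close_job())"
```

```text
the job is handed in; nothing more can be done
None
```

The job is handed in: I pushed the button, the T-handle popped out, I turned it to its stop at about 1.47 rad, and the lid stands open by itself at about 26°; the robot is clear and the last picture shows the can, cup and pot where they stood.

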